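# Isolate a battery module: switch off, then draw its service plug

## Robot

A 6-joint arm with a two-finger parallel gripper is mounted at the origin on the work surface. World frame = base frame: x ahead of the robot, y to its left, z up, the work surface at z = 0. Lengths are in m, angles in rad, forces in N, time in s.
With the tool pointing down it reaches from about 0.375 to 0.975 m from the base axis. Payload 3.8 kg.
Tool frame: the origin (TCP) lies on the front face of the gripper's body, between the roots of the fingers; the fingertips stand 64 mm ahead of it and the grasp point (between the pads) lies ahead of it (bot.grip_point_offset is the z of the grasp point in the tool frame, in m); z points along the fingers, y is the line along which they close (so a half turn about z gives the same grasp; the last joint's range is limited). The gripper opens to 88 mm and grips with 3 to 60 N. Pads are 18 mm wide; open, the fingers measure 123 mm over their backs; the gripper's body (75 mm by 187 mm) begins 45 mm behind the grasp point.
Start: joints at [-1.162, 0.264, 1.604, -0, 1.274, -0.037], TCP at [0.291, -0.609, 0.303] pointing down, gripper open.
Joint ranges: [-2.63, 2.63], [-0.94, 2.18], [0.31, 2.57], [-1.31, 4.45], [0, 2.66], [-2.55, 2.55]. Speed limits (rad/s): [2.57, 2.57, 3.14, 3.14, 3.14, 3.14].

## Interface

Orientations are given as a rotation vector (axis times angle).
In Python, from rig import telemetry, cams, ticket, bot gives the robot as it stands.
- The arm moves only by the tool move_arm, never from a script. Its argument "targets" is a list of rows, each an object with "delta_pos": the shift along the tool's x, y, z in cm, a list of three; "twist": the turn, a rotation vector about the tool's x, y, z in units of 5 degrees (1.0 is 5 degrees), a list of three. In form: [{"delta_pos": [tx, ty, tz], "twist": [rx, ry, rz]}, ...]. A call has 1 to 10 rows; each row shifts and turns the commanded pose from where the row before left it, along the tool's axes as they then stand; what a row does not reach is not made up. A row lasts 1/12 s, in which the tool goes at most 41.7 mm and 7.16 degrees, less where a joint would pass 70% of its speed; a pose out of reach is approached as far as the arm can. A call with a gripper value outside its range is refused whole. "claw" is the opening, from 0 (shut) to 1 (fully open), set as the call begins (left out, the last holds). The fingers move at their own pace and stop on an object; "newtons" is the grip in N (left out, the last holds). Time passes only in rows, so rows that do not move let the fingers close. It gives the time, the measured TCP pose, the force, the opening and the grip force at its end, in the units of the state.
- telemetry.state(): the state, without advancing time (a new reading comes with each control period).
- cams.grab_frame(name): name is "scene" or "top" or "wrist"; returns the picture (420x560x3 uint8, red, green, blue); there is no depth.
- cams.camera_info(name): a dict with "camera_matrix" (3x3 intrinsics, pixels), "pose" (4x4, takes a point from camera to world coordinates); the wrist camera has in their place "hand_eye" (4x4, takes a point from camera to tool coordinates, whose origin is the TCP and whose axes are the flange's). Camera axes: x right, y up, looking along -z (the intrinsics and any distortion apply to the point x, -y, -z); pixel columns grow to the right and rows downward; lengths in m; the calibration is good to about 2 mm. The wrist camera is an equidistant fisheye: a pixel r from the principal point sees the ray r / f radians off the axis. A picture is of the moment at which its call begins: read the wrist's pose just before it. camera_info takes no time and is no camera call.
- ticket.job_done(): hands the job in; it is judged then, once.
The state is a dict: "time_s": time; "joint_pos": joint angles; "dq": joint speeds; "tau": joint torques, N m; "position": TCP position; "tool_rot": TCP orientation; "force": force on the tool from outside, world axes, zero at the start; "wrist_torque": the same for the moment, N m; "width": finger opening in m; "gripper_force": force on a finger pad.
Only numpy, scipy, OpenCV 4.12 (cv2) and the standard library are available. Lean on these libraries where they do the work, as an engineer would, in place of code of your own. Each camera call takes 0.05 s, during which the arm holds its last target. There are 200 camera calls.

## Task

Make safe the battery module whose service plug has the open loop handle (not the one with the plain round grip): first turn the rotary switch on top of its isolator until it clicks over to off, and only then draw the looped plug straight out against its spring catch. Leave the plug lying flat on its runway, with a clear gap between its nose and the socket, and let go. Leave the other module's switch and plug alone and do not push the other things on the bench about.

Things in the scene. Friction and masses are not known exactly. Their poses are not given: they have to be found in the camera images.
- module_a: Battery module with the loop-handled plug, fixed; stands left or right of its twin module_b. Origin on the bench under its socket's mouth, x level into the socket (away from the robot, yawed up to 23 deg), z up. Isolator head: grey box x 0 to 110, 110 wide, top at z = 56 (mm), socket in its front, switch on top. Battery behind: x 115 to 265, 160 wide, 105 high, brass posts to 125 at its rear.
- module_a_mouth (a point): Centre of the socket's mouth on module_a, 25 mm above the bench; axes as module_a. Socket 26.5 mm wide, 20 high, 40 deep. A steel ball on a spring in its roof catches in a notch in the plug's nose.
- module_a_runway_end (a point): Middle of the open outer end of module_a's runway, on its floor. The runway is a level aluminium floor 16 mm above the bench, reaching 160 mm out from the socket's mouth, 80 mm wide between two rails whose tops are 24 mm above the bench. No stop at this end. Axes as module_a.
- module_a_switch (a joint): Rotary switch of module_a, rad: 0 on (bar handle along the module's x), 1.571 off (bar across). Turns clockwise seen from above, between stops; axis vertical, 55 mm behind the mouth. A sprung detent (peak about 0.25 N m near 0.4 rad) returns it to on if let go before about 0.79 rad and snaps it to off beyond that.
- module_a_grip (a point): On the axis of module_a's switch, 80.5 mm above the bench, mid-height of its black bar handle: 64 mm long, 13 wide, upright sides from 64 to 93 mm above the bench, over a disc of diameter 52 mm. Its x axis runs along the bar and turns with it.
- loop_plug: Black service plug, about 0.2 kg, flat on module_a's runway, nose fully in the socket. Origin at floor level on the flange face that meets the socket's face; x along the nose, z up. In mm: nose x 0 to 36, 24 wide, 18 high; flange x -8 to 0, 50 wide, 28 high; then a flat rectangular loop handle to x = -63, 76 wide, 16 high from the floor, bars 10 thick.
- loop_plug_nose (a point): Middle of the nose's front face, 9 mm above the plug's underside; axes as loop_plug. Starts 36 mm inside module_a_mouth; clear after 36 mm of travel. Straight pull along -x: 12 to 17 N to start it, over the first 5 mm; then 6 to 10 N of drag until the ball runs off the nose at 17 mm and nudges the plug a few mm outwards (more if jerked); then 1 to 4 N.
- loop_center (a point): Centre of the loop handle's opening (45 mm along x, 56 along y, open down to the runway's floor), at mid-height of its bars, 24 mm above the bench; axes as loop_plug. Hook its outer bar: inner face 22.5 mm from here towards -x.
- module_b: The twin module, holding the round-gripped plug; same build and frame as module_a. Leave it alone.
- module_b_switch (a joint): Switch of module_b, like that of module_a; stays on (0).
- round_plug: Module_b's plug: same nose and flange, but a plain round grip of diameter 28 mm reaching to x = -46 mm in its own frame; origin as for loop_plug. Leave it in.
- horseshoe_a: Bystander: dark steel horseshoe, 100 x 100 mm, 12 mm thick, lying flat near the bench centre line between the two runways; origin at its centre on the bench.
- horseshoe_b: Bystander: a second such horseshoe, lying flat near the robot's right.
- spray_can: Bystander: standing spray can, diameter 66 mm, 190 mm tall, left side of the bench; origin at the centre of its base.
- grease_tin: Bystander: standing tin, diameter 80 mm, 60 mm tall, right side of the bench; origin at the centre of its base.
- wrench: Bystander: steel wrench 180 mm long lying flat near the robot's left; origin at its middle on the bench.
- bearing: Bystander: steel ball bearing, outer diameter 52 mm, 16 mm tall, lying flat between the two isolator heads; origin at the centre of its underside.
- air_grinder: Bystander: straight air grinder 170 mm long and 50 mm high lying on the bench, right side; origin under its middle.
Mind the look-alikes: they are no part of the job. What is shaped like the loop_plug but turquoise or yellow is not meant.

How it is judged:
By the outcome, as a careful person would: the job done as asked, in the order asked, and still so for the second after the job is handed in, with the robot touching nothing.
It also fails if it takes over 51 s, if anything falls off the work surface, if the arm or the gripper's body presses on something with over 40 N, if the wrist force passes 120 N, or if a joint passes its speed limit or range.

## Working session

There is one attempt and no reset: what is moved stays moved. The work goes in short steps, Python scripts to look and compute and a tool call to move; the robot and the scene stay as the last step left them, time stands still between calls to the robot, and variables do not carry over. Pictures are saved under pics/ and viewed, at most 10 in all, crops included, and the job is handed in when it is done.

Besides the shell and the picture viewer there is one more tool, called after "Emit:" as name(argument=value, ...), one argument or row to a line, values as JSON. move_arm: Moves the arm, as the interface text tells. Its arguments: {"type":"object","properties":{"targets":{"type":"array"},"claw":{"type":"number"},"newtons":{"type":"number"}},"required":["targets"]}

```bash
mkdir -p pics; ls
python3 - <<'E'
from rig import telemetry, cams, ticket, bot
import cv2,numpy as np
print(telemetry.state()); print(bot.grip_point_offset)
for n in("scene","top","wrist"):
    print(n,cams.camera_info(n))
for n in("scene","top"):
    cv2.imwrite(f"pics/{n}0.png",cams.grab_frame(n)[:,:,::-1])
E
```

```text
pics
{'time_s': 0.0, 'joint_pos': array([-1.16185934e+00,  2.64751743e-01,  1.60531667e+00, -4.11510492e-05,
        1.27368823e+00, -3.69029231e-02]), 'dq': array([-4.83250735e-04, -1.58506966e-03, -1.07505897e-04, -1.02447071e-03,
       -1.73849823e-03,  5.60843553e-06]), 'tau': array([-8.28659722e-04, -5.02110100e+01, -3.56876636e+01,  7.26741948e-02,
        2.97150621e-02, -1.69568275e-04]), 'position': array([ 0.2908413 , -0.60852555,  0.30141975]), 'tool_rot': array([-3.06178609e+00, -6.94087795e-01,  6.88924774e-04]), 'force': array([ 0.11414063,  0.9797734 , -0.02023774]), 'wrist_torque': array([-0.00633747, -0.04110764, -0.0056068 ]), 'gripper_force': 0.0, 'width': 0.088008957325973}
0.0453
scene {'camera_matrix': array([[390.16551302,   0.        , 276.14800089],
       [  0.        , 390.16551302, 207.36526864],
       [  0.        ,   0.        ,   1.        ]]), 'pose': array([[-0.32513728, -0.52299821,  0.78788236,  1.46439367],
       [ 0.94539481, -0.15978256,  0.28407427,  0.32864685],
       [-0.02268047,  0.83722303,  0.54639106,  0.72396585],
       [ 0.        
[... 307 characters left out ...]
03,  0.01372532,  0.00891852, -0.02535516],
       [ 0.00971058,  0.0587668 ,  0.99822451,  1.62504075],
       [ 0.        ,  0.        ,  0.        ,  1.        ]])}
wrist {'camera_matrix': array([[325.1922621 ,   0.        , 276.07882148],
       [  0.        , 325.1922621 , 206.83371819],
       [  0.        ,   0.        ,   1.        ]]), 'hand_eye': array([[-6.61400808e-04,  9.51106643e-01,  3.08861969e-01,
         8.00173501e-02],
       [ 9.99999470e-01,  8.72866374e-04, -5.46485375e-04,
        -3.16384405e-04],
       [-7.89361098e-04,  3.08861444e-01, -9.51106716e-01,
        -8.18893649e-02],
       [ 0.00000000e+00,  0.00000000e+00,  0.00000000e+00,
         1.00000000e+00]])}
```

View pics/top0.png

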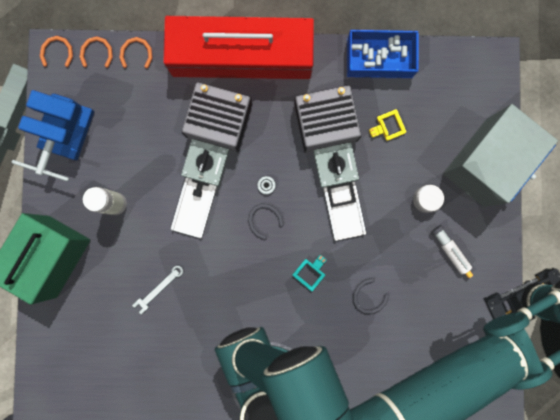

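View pics/scene0.png

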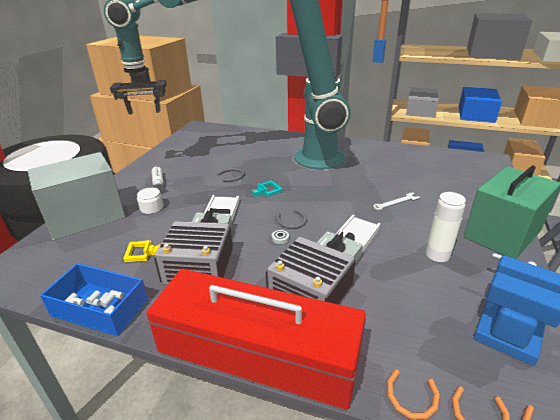

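The top view has three loop shapes: black at (343,195) in the right module's white runway, turquoise at (312,273) and yellow at (390,124). The black one sits in a socket, so the right module is module_a. The left module, at (205,160), has the round grip. I'll measure it and confirm with a crop.

```bash
cat > h.py <<'E'
import numpy as np, cv2
from rig import telemetry, cams, ticket, bot
from scipy.spatial.transform import Rotation as R
def ray(name,uv,T=None):
    c=cams.camera_info(name);K=c["camera_matrix"]
    d=np.array([(uv[0]-K[0,2])/K[0,0],(uv[1]-K[1,2])/K[1,1]])
    if name=="wrist":
        r=np.hypot(*d); s=np.sin(r)/max(r,1e-9)
        v=np.array([d[0]*s,-d[1]*s,-np.cos(r)]); P=T@c["hand_eye"]
    else: v=np.array([d[0],-d[1],-1.]);P=c["pose"]
    return P[:3,3],P[:3,:3]@v
def onz(name,uv,z,T=None):
    o,v=ray(name,uv,T); return o+v*(z-o[2])/v[2]
def tcp():
    s=telemetry.state();T=np.eye(4);T[:3,:3]=R.from_rotvec(s["tool_rot"]).as_matrix();T[:3,3]=s["position"];return T
E
python3 - <<'E'
from h import *
im=cv2.imread("pics/top0.png")
x0,y0,x1,y1=285,75,385,250
c=im[y0:y1,x0:x1]
cv2.imwrite("pics/crop.png",cv2.resize(c,None,fx=3.4,fy=3.4,interpolation=cv2.INTER_CUBIC))
hsv=cv2.cvtColor(c,cv2.COLOR_BGR2HSV)
m=((hsv[...,2]>190)&(hsv[...,1]<40)).astype(np.uint8)
n,l,s,ce=cv2.connectedComponentsWithStats(m)
for i in range(1,n):
    if s[i,4]>150:
        pts=np.argwhere(l==i)[:,::-1]+[x0,y0]
        r=cv2.minAreaRect(pts.astype(np.float32)); b=cv2.boxPoints(r)
        print(s[i],b.round(1).tolist()); print(np.array([onz("top",p,.02) for p in b]).round(4))
# brass
m=((hsv[...,0]>12)&(hsv[...,0]<28)&(hsv[...,1]>90)&(hsv[...,2]>100)).astype(np.uint8)
n,l,s,ce=cv2.connectedComponentsWithStats(m)
for i in range(1,n):
    if s[i,4]>4: p=ce[i]+[x0,y0];print("brass",s[i],p,onz("top",p,.125).round(4))
E
```

```text
[ 54  74  19  33 246] [[332.1000061035156, 153.1999969482422], [349.8999938964844, 148.8000030517578], [357.1000061035156, 177.5], [339.20001220703125, 181.89999389648438]]
[[ 0.6774 -0.1774  0.02  ]
 [ 0.6916 -0.2306  0.02  ]
 [ 0.6059 -0.2525  0.02  ]
 [ 0.5918 -0.1994  0.02  ]]
[ 32  80  17  30 259] [[316.70001220703125, 156.5], [328.20001220703125, 154.1999969482422], [333.8999938964844, 182.39999389648438], [322.29998779296875, 184.6999969482422]]
[[ 0.6671 -0.1317  0.02  ]
 [ 0.6745 -0.166   0.02  ]
 [ 0.5902 -0.1835  0.02  ]
 [ 0.5828 -0.1493  0.02  ]]
[  40  111   41   54 1096] [[324.3999938964844, 192.10000610351562], [355.3999938964844, 185.5], [365.6000061035156, 233.3000030517578], [334.5, 239.89999389648438]]
[[ 0.5608 -0.1556  0.02  ]
 [ 0.5817 -0.2476  0.02  ]
 [ 0.4404 -0.2784  0.02  ]
 [ 0.4198 -0.1867  0.02  ]]
[ 47 112  19  16 235] [[330.5, 189.5], [348.0, 186.0], [350.70001220703125, 199.5], [333.20001220703125, 203.0]]
[[ 0.5689 -0.1736  0.02  ]
 [ 0.5801 -0.2255  0.02  ]
 [ 0.5401 -0.2338  0.02  ]
 [ 0.529  -0.1819  0.02  ]]
brass [53 14  7  6 20] [340.45  91.9 ] [ 0.8342 -0.1896  0.125 ]
brass [19 20  6  7 20] [306.05  98.9 ] [ 0.8128 -0.0933  0.125 ]
brass [92 43  8 19 32] [381.03125 126.59375] [ 0.7377 -0.3038  0.125 ]
brass [97 43  3  6  7] [383.28571429 120.28571429] [ 0.7556 -0.31    0.125 ]
brass [84 52 13 11 49] [372.71428571 132.48979592] [ 0.7207 -0.2806  0.125 ]
```

View pics/crop.png

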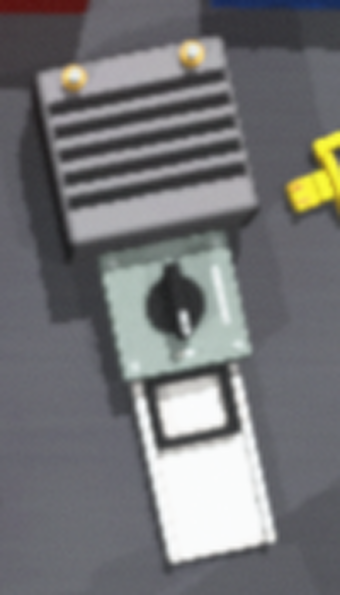

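The crop confirms it: the black loop (crop about 195,408) is in the right-hand module, and its switch is at about (177,300) in the crop, which is full-image (337,164). The runway edge gives a yaw of 12.4° and the brass posts give 12.5°. Mouth is at about (.586,-.198) and the switch at about (.640,-.186). Moving there now.

Emit:
move_arm(
  targets=[
    {"delta_pos": [2.86,-2.51,0],"twist": [0,0,-1.4]},
    {"delta_pos": [0,0,0],"twist": [0,0,-1.4]},
  ],
  claw=0.5,
)

```text
time_s: 0.27
position: [0.3071, -0.57, 0.301]
tool_rot: [-2.948, -1.07, -0.003]
force: [-0.3, 0.4, 0.3]
width: 0.077
gripper_force: 0.0
```

Emit:
move_arm(
  targets=[
    {"delta_pos": [0,0,0],"twist": [0,0,-1.4]},
    {"delta_pos": [0,0,0],"twist": [0,0,-1.4]},
    {"delta_pos": [0,0,0],"twist": [0,0,-1.4]},
    {"delta_pos": [0,0,0],"twist": [0,0,-1.4]},
    {"delta_pos": [0,0,0],"twist": [0,0,-1.4]},
    {"delta_pos": [0,0,0],"twist": [0,0,-1.4]},
    {"delta_pos": [0,0,0],"twist": [0,0,-1.4]},
    {"delta_pos": [0,0,0],"twist": [0,0,-1.4]},
    {"delta_pos": [0,0,0],"twist": [0,0,-1.4]},
    {"delta_pos": [0,0,0],"twist": [0,0,-1.4]},
  ],
)

```text
time_s: 1.1
position: [0.3059, -0.5737, 0.3019]
tool_rot: [-1.804, -2.571, -0.001]
force: [-0.1, 0.8, -0.2]
width: 0.0441
gripper_force: 0.0
```

Emit:
move_arm(
  targets=[
    {"delta_pos": [0,0,0],"twist": [0,0,-1.4]},
    {"delta_pos": [0,0,0],"twist": [0,0,-1.4]},
    {"delta_pos": [0,0,0],"twist": [0,0,-1.4]},
    {"delta_pos": [0,0,0],"twist": [0,0,-1.4]},
    {"delta_pos": [0,0,0],"twist": [0,0,-1.4]},
    {"delta_pos": [0,0,0],"twist": [0,0,-1.4]},
    {"delta_pos": [0,0,0],"twist": [0,0,-1.4]},
    {"delta_pos": [0,0,0],"twist": [0,0,-1.4]},
    {"delta_pos": [0,0,0],"twist": [0,0,-1.4]},
    {"delta_pos": [0,0,0],"twist": [0,0,-1.4]},
  ],
)

```text
time_s: 1.93
position: [0.3289, -0.561, 0.3009]
tool_rot: [-0.104, -3.101, 0.038]
force: [-0.1, 0.1, 0.2]
width: 0.0437
gripper_force: 0.0
```

```bash
cat >> h.py <<'E'
def delta(goal,xang):
    T=tcp();x=T[:3,0];a=np.degrees(np.arctan2(x[1],x[0]))
    d=(xang-a+180)%360-180
    print("pos",T[:3,3].round(4),"tool x ang",a.round(2),"tilt",T[:3,2].round(4),"tool delta cm",(100*T[:3,:3].T@(np.array(goal)-T[:3,3])).round(2),"twist z units",round(-d/5,2),"q",telemetry.state()["joint_pos"].round(2))
E
python3 - <<'E'
from h import *
delta([.64,-.186,.25],192.6)
for z in(.064,.093): print(onz("top",(336.8,163.8),z))
E
```

```text
pos [ 0.3289 -0.561   0.3009] tool x ang 176.13 tilt [-0.0389 -0.023  -0.999 ] tool delta cm [-28.68  39.6    3.01] twist z units -3.29 q [-1.06  0.22  1.66 -0.05  1.26 -2.55]
[ 0.63977543 -0.18718402  0.064     ]
[ 0.6357136  -0.18417767  0.093     ]
```

Emit:
move_arm(
  targets=[
    {"delta_pos": [-2.0,3.4,0],"twist": [0,0,0]},
    {"delta_pos": [-2.0,3.4,0],"twist": [0,0,0]},
    {"delta_pos": [-2.0,3.4,0],"twist": [0,0,0]},
    {"delta_pos": [-2.0,3.4,0],"twist": [0,0,0]},
    {"delta_pos": [-2.0,3.4,0],"twist": [0,0,0]},
    {"delta_pos": [-2.0,3.4,0],"twist": [0,0,0]},
    {"delta_pos": [-2.0,3.4,0],"twist": [0,0,0]},
    {"delta_pos": [-2.0,3.4,0],"twist": [0,0,0]},
    {"delta_pos": [-2.0,3.4,0],"twist": [0,0,0]},
    {"delta_pos": [-2.0,3.4,0],"twist": [0,0,0]},
  ],
)

```text
time_s: 2.77
position: [0.5527, -0.2295, 0.2856]
tool_rot: [-0.093, -3.104, 0.036]
force: [0.6, 0.5, -0.6]
width: 0.0439
gripper_force: 0.0
```

Run:
```python
from h import *
delta([.64,-.186,.25],192.6)
```

```text
pos [ 0.5527 -0.2295  0.2856] tool x ang 176.55 tilt [-0.0368 -0.0218 -0.9991] tool delta cm [-8.57  4.95  3.14] twist z units -3.21 q [-0.42  0.15  1.78 -0.04  1.24 -1.92]
```

```bash
cat >> h.py <<'E'
def twist(xang):
    a=np.radians(xang);x=np.array([np.cos(a),np.sin(a),0]);z=np.array([0,0,-1.])
    G=np.c_[x,np.cross(z,x),z];T=tcp()
    print("twist units",(np.degrees(R.from_matrix(T[:3,:3].T@G).as_rotvec())/5).round(3))
E
python3 - <<'E'
from h import *
twist(192.6)
E
```

```text
twist units [-0.216 -0.442 -3.205]
```

Emit:
move_arm(
  targets=[
    {"delta_pos": [0,0,0],"twist": [-0.072,-0.147,-1.07]},
    {"delta_pos": [0,0,0],"twist": [-0.072,-0.147,-1.07]},
    {"delta_pos": [0,0,0],"twist": [-0.072,-0.147,-1.07]},
    {"delta_pos": [0,0,0],"twist": [0,0,0]},
  ],
)

```text
time_s: 3.1
position: [0.552, -0.2309, 0.2854]
tool_rot: [0.35, -3.122, -0.001]
force: [-0.1, 0.2, 0.2]
width: 0.0442
gripper_force: 0.0
```

Run:
```python
from h import *
delta([.64,-.186,.25],192.6);twist(192.6)
```

```text
pos [ 0.552  -0.2309  0.2854] tool x ang -167.2 tilt [-3.e-04  4.e-04 -1.e+00] tool delta cm [-9.57  2.43  3.54] twist z units 0.04 q [-0.44  0.13  1.79  0.    1.22 -2.23]
twist units [ 0.005 -0.002  0.039]
```

Emit:
move_arm(
  targets=[
    {"delta_pos": [-3.2,0.81,0.9],"twist": [0,0,0]},
    {"delta_pos": [-3.2,0.81,0.9],"twist": [0,0,0]},
    {"delta_pos": [-3.2,0.81,0.9],"twist": [0,0,0]},
    {"delta_pos": [0,0,0.9],"twist": [0,0,0]},
    {"delta_pos": [0,0,0],"twist": [0,0,0]},
  ],
)

```text
time_s: 3.52
position: [0.6403, -0.1857, 0.2468]
tool_rot: [0.344, -3.118, -0.002]
force: [-0.3, 0.1, -0.5]
width: 0.0439
gripper_force: 0.0
```

Run:
```python
from h import *
delta([.64,-.186,.132],192.6)
np.save("T1.npy",tcp());cv2.imwrite("pics/w1.png",cams.grab_frame("wrist")[:,:,::-1])
```

```text
pos [ 0.6403 -0.1857  0.2468] tool x ang -167.4 tilt [-0.0044  0.001  -1.    ] tool delta cm [-1.000e-02 -5.000e-02  1.148e+01] twist z units -0.0 q [-0.32  0.29  1.68 -0.    1.18 -2.11]
```

View pics/w1.png

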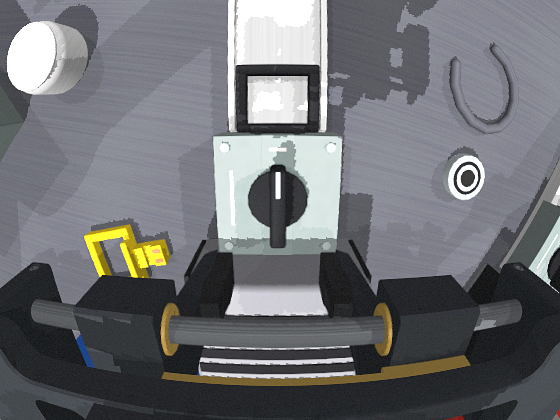

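The wrist view shows the switch bar from (278,167) to (278,246), the isolator top corners at about (214,137), (341,133), (336,253) and (219,254), and the black loop with its outer bar at about (277,70). Bearing and horseshoe lie to the right, clear of the work.

Run:
```python
from h import *
T=np.load("T1.npy")
def P(n,uv,z): p=onz("wrist",uv,z,T);print(n,p.round(4));return p
a=P("bar front",(277.5,167),.093);b=P("bar back",(277.5,246.5),.093);m=(a+b)/2
print("len",np.linalg.norm(a-b),"mid",m,"yaw",np.degrees(np.arctan2(*(b-a)[1::-1])))
c=[P("head",q,.056) for q in[(214,137),(341,133),(336,253),(219,254)]];print("mid",np.mean(c,0))
o=[P("outer",(236,66.5),.032),P("outer",(319,65.5),.032)];i=[P("inner",(247,76),.032),P("inner",(309,75),.032)]
mo=np.mean(o+i,0);print("bar mid",mo)
print("loop from switch dist",np.linalg.norm((mo-m)[:2]))
```

```text
bar front [ 0.6053 -0.1921  0.093 ]
bar back [ 0.6678 -0.1781  0.093 ]
len 0.06405035642080813 mid [ 0.63656433 -0.18508391  0.093     ] yaw 12.6358146193648
head [ 0.598  -0.2486  0.056 ]
head [ 0.5712 -0.1444  0.056 ]
head [ 0.6795 -0.1188  0.056 ]
head [ 0.7044 -0.2261  0.056 ]
mid [ 0.63829732 -0.18446943  0.056     ]
outer [ 0.5336 -0.2459  0.032 ]
outer [ 0.5164 -0.1734  0.032 ]
inner [ 0.5403 -0.2342  0.032 ]
inner [ 0.5273 -0.1803  0.032 ]
bar mid [ 0.52941653 -0.20844609  0.032     ]
loop from switch dist 0.10966514202115081
```

The bar measures 64.05 mm long with a 12.6° yaw, and the switch centre is at (.637,-.185). All of these match the given sizes, so I'm descending to grip.

Emit:
move_arm(
  targets=[
    {"delta_pos": [0.3,0.1,1.9],"twist": [0,0,0]},
    {"delta_pos": [0,0,1.9],"twist": [0,0,0]},
    {"delta_pos": [0,0,1.9],"twist": [0,0,0]},
    {"delta_pos": [0,0,1.9],"twist": [0,0,0]},
    {"delta_pos": [0,0,1.9],"twist": [0,0,0]},
    {"delta_pos": [0,0,1.8],"twist": [0,0,0]},
    {"delta_pos": [0,0,0],"twist": [0,0,0]},
    {"delta_pos": [0,0,0],"twist": [0,0,0]},
  ],
)

```text
time_s: 4.23
position: [0.636, -0.1871, 0.1366]
tool_rot: [0.342, -3.121, -0.001]
force: [-0.3, -0.1, 0.3]
width: 0.044
gripper_force: 0.0
```

Emit:
move_arm(
  targets=[
    {"delta_pos": [0,0,0],"twist": [0,0,0]},
    {"delta_pos": [0,0,0],"twist": [0,0,0]},
    {"delta_pos": [0,0,0],"twist": [0,0,0]},
    {"delta_pos": [0,0,0],"twist": [0,0,0]},
    {"delta_pos": [0,0,0],"twist": [0,0,0]},
    {"delta_pos": [0,0,0],"twist": [0,0,0]},
    {"delta_pos": [0,0,0],"twist": [0,0,0]},
  ],
  claw=0,
  newtons=40,
)

```text
time_s: 4.82
position: [0.6378, -0.185, 0.1384]
tool_rot: [-0.345, 3.121, 0.003]
force: [-2.1, 5.4, 4.5]
width: 0.0125
gripper_force: 40.0
```

Emit:
move_arm(
  targets=[
    {"delta_pos": [0,0,0],"twist": [0,0,1]},
    {"delta_pos": [0,0,0],"twist": [0,0,1]},
    {"delta_pos": [0,0,0],"twist": [0,0,1]},
    {"delta_pos": [0,0,0],"twist": [0,0,1]},
    {"delta_pos": [0,0,0],"twist": [0,0,1]},
    {"delta_pos": [0,0,0],"twist": [0,0,1]},
    {"delta_pos": [0,0,0],"twist": [0,0,1]},
    {"delta_pos": [0,0,0],"twist": [0,0,1]},
    {"delta_pos": [0,0,0],"twist": [0,0,1]},
    {"delta_pos": [0,0,0],"twist": [0,0,1]},
  ],
  newtons=60,
)

```text
time_s: 5.65
position: [0.6381, -0.184, 0.1384]
tool_rot: [-1.013, -2.974, -0.006]
force: [0.3, 8.5, 5.6]
width: 0.0127
gripper_force: 60.0
```

Emit:
move_arm(
  targets=[
    {"delta_pos": [0,0,0],"twist": [0,0,1]},
    {"delta_pos": [0,0,0],"twist": [0,0,1]},
    {"delta_pos": [0,0,0],"twist": [0,0,1]},
    {"delta_pos": [0,0,0],"twist": [0,0,1]},
    {"delta_pos": [0,0,0],"twist": [0,0,1]},
    {"delta_pos": [0,0,0],"twist": [0,0,1]},
    {"delta_pos": [0,0,0],"twist": [0,0,1]},
    {"delta_pos": [0,0,0],"twist": [0,0,0.8]},
    {"delta_pos": [0,0,0],"twist": [0,0,0]},
    {"delta_pos": [0,0,0],"twist": [0,0,0]},
  ],
)

```text
time_s: 6.48
position: [0.6388, -0.1835, 0.1384]
tool_rot: [-1.943, -2.468, -0.008]
force: [1.5, 9.5, 4.0]
width: 0.0126
gripper_force: 60.0
```

Run:
```python
from h import *
delta([.637,-.185,.25],102.6);twist(102.6);s=telemetry.state();print(s["wrist_torque"],s["force"],s["width"])
```

```text
pos [ 0.6388 -0.1835  0.1384] tool x ang 103.58 tilt [ 0.0028  0.0039 -1.    ] tool delta cm [ -0.07  -0.17 -11.16] twist z units 0.2 q [-0.32  0.38  1.77  0.01  0.99 -0.56]
twist units [ 0.042 -0.037  0.195]
[ 1.43108795 -0.24609312 -0.10868988] [1.51562253 9.53201258 3.98397347] 0.012551521857934022
```

Turned by 89°. I'll release, lift, and look.

Emit:
move_arm(
  targets=[
    {"delta_pos": [0,0,0],"twist": [0,0,0]},
    {"delta_pos": [0,0,0],"twist": [0,0,0]},
    {"delta_pos": [0,0,0],"twist": [0,0,0]},
    {"delta_pos": [0,0,-2.5],"twist": [0,0,0]},
    {"delta_pos": [0,0,-2.5],"twist": [0,0,0]},
    {"delta_pos": [0,0,-2.5],"twist": [0,0,0]},
    {"delta_pos": [0,0,-2.5],"twist": [0,0,0]},
    {"delta_pos": [0,0,0],"twist": [0,0,0]},
  ],
  claw=0.42,
)

```text
time_s: 7.15
position: [0.6403, -0.1879, 0.2438]
tool_rot: [1.937, 2.461, 0.005]
force: [0.8, -0.1, 0.9]
width: 0.0369
gripper_force: 0.0
```

Run:
```python
from h import *
delta([.5285,-.2085,.2],102.6);twist(102.6);print(telemetry.state()["width"])
np.save("T2.npy",tcp());cv2.imwrite("pics/w2.png",cams.grab_frame("wrist")[:,:,::-1])
```

```text
pos [ 0.6403 -0.1879  0.2438] tool x ang 103.59 tilt [ 0.0101 -0.0038 -0.9999] tool delta cm [  0.65 -11.39   4.27] twist z units 0.2 q [-0.32  0.28  1.69 -0.    1.16 -0.56]
twist units [0.103 0.069 0.199]
0.03691963888494935
```

View pics/w2.png

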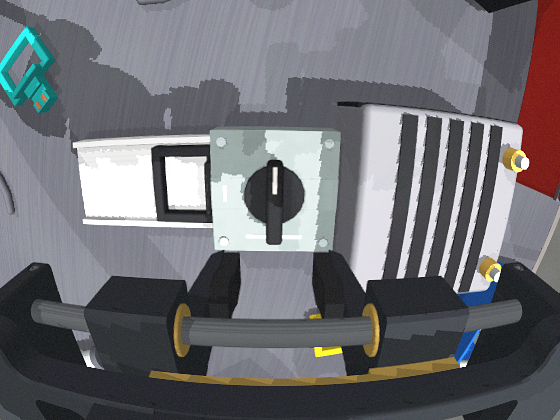

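The bar, from (274,160) to (274,244), now lies across the module, so the switch is off. The loop's outer bar is at pixel columns 152–166, rows 147–221.

Run:
```python
from h import *
T=np.load("T2.npy")
q=[onz("wrist",p,.032,T) for p in[(152.5,147),(153,222),(166,156),(166,214)]]
print(np.round(q,4),np.mean(q,0))
b=np.mean(q,0); delta([b[0],b[1],.088],102.6)
```

```text
[[ 0.5179 -0.1726  0.032 ]
 [ 0.5283 -0.248   0.032 ]
 [ 0.5329 -0.1784  0.032 ]
 [ 0.5411 -0.2361  0.032 ]] [ 0.53004962 -0.20876719  0.032     ]
pos [ 0.6394 -0.1876  0.2411] tool x ang 103.6 tilt [ 0.0074 -0.0029 -1.    ] tool delta cm [  0.58 -11.22  15.24] twist z units 0.2 q [-0.32  0.29  1.69 -0.    1.16 -0.56]
```

Emit:
move_arm(
  targets=[
    {"delta_pos": [0.14,-2.85,0],"twist": [0.1,0.07,0.2]},
    {"delta_pos": [0.14,-2.85,0],"twist": [0,0,0]},
    {"delta_pos": [0.14,-2.85,0],"twist": [0,0,0]},
    {"delta_pos": [0.14,-2.75,0],"twist": [0,0,0]},
    {"delta_pos": [0,0,2.5],"twist": [0,0,0]},
    {"delta_pos": [0,0,2.5],"twist": [0,0,0]},
    {"delta_pos": [0,0,2.5],"twist": [0,0,0]},
    {"delta_pos": [0,0,2.5],"twist": [0,0,0]},
    {"delta_pos": [0,0,0],"twist": [0,0,0]},
    {"delta_pos": [0,0,0],"twist": [0,0,0]},
  ],
)

```text
time_s: 8.03
position: [0.523, -0.2051, 0.1351]
tool_rot: [-1.954, -2.44, 0.007]
force: [0.9, -0.7, 0.2]
width: 0.0371
gripper_force: 0.0
```

Run:
```python
from h import *
delta([.5285,-.209,.085],102.6);twist(102.6)
np.save("T3.npy",tcp());cv2.imwrite("pics/w3.png",cams.grab_frame("wrist")[:,:,::-1])
```

```text
pos [ 0.523  -0.2051  0.1351] tool x ang 102.6 tilt [-0.0151  0.0062 -0.9999] tool delta cm [-0.55  0.52  5.  ] twist z units -0.0 q [-0.42  0.22  1.99 -0.    0.95 -0.64]
twist units [-0.154 -0.107  0.001]
```

View pics/w3.png

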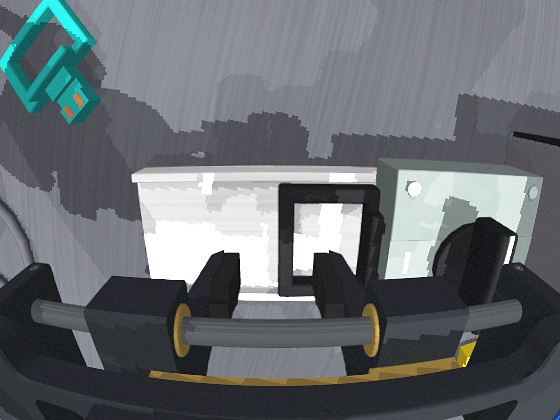

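The outer bar runs at columns 279–293, rows 185–295, between the finger pads at columns 240 and 315. It is still slightly off-centre.

Run:
```python
from h import *
T=np.load("T3.npy")
q=[onz("wrist",p,.032,T) for p in[(279,185),(279,295),(293,203),(292,275)]]
print(np.round(q,4));b=np.mean(q,0);print(b)
delta([b[0],b[1],.085],102.6);twist(102.6);print(telemetry.state()["dq"].round(3))
```

```text
[[ 0.5154 -0.1712  0.032 ]
 [ 0.5321 -0.245   0.032 ]
 [ 0.526  -0.1802  0.032 ]
 [ 0.5369 -0.2279  0.032 ]]
[ 0.52757089 -0.20608664  0.032     ]
pos [ 0.5245 -0.2057  0.137 ] tool x ang 102.61 tilt [-0.0115  0.0046 -0.9999] tool delta cm [-0.14  0.34  5.2 ] twist z units 0.0 q [-0.42  0.22  1.99 -0.    0.95 -0.64]
twist units [-0.117 -0.08   0.002]
[ 0.001 -0.027 -0.038  0.001 -0.001  0.   ]
```

Emit:
move_arm(
  targets=[
    {"delta_pos": [-0.1,0.3,0.5],"twist": [0,0,0]},
    {"delta_pos": [0,0,1],"twist": [0,0,0]},
    {"delta_pos": [0,0,1],"twist": [0,0,0]},
    {"delta_pos": [0,0,0.5],"twist": [0,0,0]},
    {"delta_pos": [0,0,0],"twist": [0,0,0]},
    {"delta_pos": [0,0,0],"twist": [0,0,0]},
    {"delta_pos": [0,0,0],"twist": [0,0,0]},
    {"delta_pos": [0,0,0],"twist": [0,0,0]},
  ],
)

```text
time_s: 8.75
position: [0.5283, -0.2061, 0.1082]
tool_rot: [-1.958, -2.445, 0.004]
force: [-0.1, -0.6, -0.0]
width: 0.0371
gripper_force: 0.0
```

Run:
```python
from h import *
delta([.528,-.2075,.085],102.6);twist(102.6);print(telemetry.state()["dq"].round(3))
```

```text
pos [ 0.5283 -0.2061  0.1082] tool x ang 102.62 tilt [-0.0087  0.0034 -1.    ] tool delta cm [-0.14 -0.05  2.32] twist z units 0.0 q [-0.42  0.26  2.   -0.    0.89 -0.64]
twist units [-0.088 -0.06   0.005]
[-0.    -0.002 -0.003  0.001 -0.001 -0.   ]
```

Emit:
move_arm(
  targets=[
    {"delta_pos": [-0.1,0,0.6],"twist": [-0.09,-0.06,0]},
    {"delta_pos": [0,0,0.6],"twist": [0,0,0]},
    {"delta_pos": [0,0,0.6],"twist": [0,0,0]},
    {"delta_pos": [0,0,0.5],"twist": [0,0,0]},
    {"delta_pos": [0,0,0],"twist": [0,0,0]},
    {"delta_pos": [0,0,0],"twist": [0,0,0]},
    {"delta_pos": [0,0,0],"twist": [0,0,0]},
    {"delta_pos": [0,0,0],"twist": [0,0,0]},
  ],
)

```text
time_s: 9.42
position: [0.5285, -0.207, 0.085]
tool_rot: [-1.964, -2.452, -0.0]
force: [-0.2, -1.1, 0.1]
width: 0.037
gripper_force: 0.0
```

Run:
```python
from h import *
delta([.528,-.2075,.085],102.6);twist(102.6);print(telemetry.state()["force"])
```

```text
pos [ 0.5285 -0.207   0.085 ] tool x ang 102.62 tilt [-1.e-04  2.e-04 -1.e+00] tool delta cm [-0.04 -0.05  0.  ] twist z units 0.0 q [-0.42  0.29  2.01  0.    0.84 -0.64]
twist units [-0.001 -0.002  0.004]
[-0.16935383 -1.11108526  0.05802786]
```

Positioned, with no contact. Closing on the bar.

Emit:
move_arm(
  targets=[
    {"delta_pos": [0,0,0],"twist": [0,0,0]},
    {"delta_pos": [0,0,0],"twist": [0,0,0]},
    {"delta_pos": [0,0,0],"twist": [0,0,0]},
    {"delta_pos": [0,0,0],"twist": [0,0,0]},
    {"delta_pos": [0,0,0],"twist": [0,0,0]},
    {"delta_pos": [0,0,0],"twist": [0,0,0]},
    {"delta_pos": [0,0,0],"twist": [0,0,0]},
    {"delta_pos": [0,0,0],"twist": [0,0,0]},
  ],
  claw=0,
  newtons=30,
)

```text
time_s: 10.08
position: [0.5282, -0.207, 0.0849]
tool_rot: [-1.964, -2.452, 0.0]
force: [0.2, 0.7, 1.6]
width: 0.0095
gripper_force: 30.0
```

Emit:
move_arm(
  targets=[
    {"delta_pos": [0,-0.2,0],"twist": [0,0,0]},
    {"delta_pos": [0,-0.2,0],"twist": [0,0,0]},
    {"delta_pos": [0,-0.2,0],"twist": [0,0,0]},
    {"delta_pos": [0,-0.2,0],"twist": [0,0,0]},
    {"delta_pos": [0,-0.2,0],"twist": [0,0,0]},
    {"delta_pos": [0,-0.2,0],"twist": [0,0,0]},
    {"delta_pos": [0,-0.2,0],"twist": [0,0,0]},
    {"delta_pos": [0,-0.2,0],"twist": [0,0,0]},
    {"delta_pos": [0,-0.2,0],"twist": [0,0,0]},
    {"delta_pos": [0,-0.2,0],"twist": [0,0,0]},
  ],
)

```text
time_s: 10.92
position: [0.511, -0.2115, 0.0855]
tool_rot: [1.961, 2.449, 0.004]
force: [1.3, -0.3, -2.5]
width: 0.0096
gripper_force: 30.0
```

Emit:
move_arm(
  targets=[
    {"delta_pos": [0,-0.4,0],"twist": [0,0,0]},
    {"delta_pos": [0,-0.4,0],"twist": [0,0,0]},
    {"delta_pos": [0,-0.4,0],"twist": [0,0,0]},
    {"delta_pos": [0,-0.4,0],"twist": [0,0,0]},
    {"delta_pos": [0,-0.4,0],"twist": [0,0,0]},
    {"delta_pos": [0,-0.4,0],"twist": [0,0,0]},
    {"delta_pos": [0,-0.4,0],"twist": [0,0,0]},
    {"delta_pos": [0,-0.4,0],"twist": [0,0,0]},
    {"delta_pos": [0,-0.4,0],"twist": [0,0,0]},
    {"delta_pos": [0,-0.4,0],"twist": [0,0,0]},
  ],
)

```text
time_s: 11.75
position: [0.4694, -0.2202, 0.0849]
tool_rot: [-1.964, -2.452, -0.0]
force: [2.8, 0.5, 0.9]
width: 0.0098
gripper_force: 30.0
```

Emit:
move_arm(
  targets=[
    {"delta_pos": [0,-0.3,0],"twist": [0,0,0]},
    {"delta_pos": [0,0,0],"twist": [0,0,0]},
    {"delta_pos": [0,0,0],"twist": [0,0,0]},
    {"delta_pos": [0,0,0],"twist": [0,0,0]},
    {"delta_pos": [0,0,0],"twist": [0,0,0]},
    {"delta_pos": [0,0,0],"twist": [0,0,0]},
  ],
)

```text
time_s: 12.25
position: [0.4661, -0.2209, 0.0849]
tool_rot: [-1.962, -2.451, 0.002]
force: [-2.3, -2.1, 5.2]
width: 0.0096
gripper_force: 30.0
```

Emit:
move_arm(
  targets=[
    {"delta_pos": [0,0,0],"twist": [0,0,0]},
    {"delta_pos": [0,0,0],"twist": [0,0,0]},
    {"delta_pos": [0,0,0],"twist": [0,0,0]},
    {"delta_pos": [0,0,0],"twist": [0,0,0]},
    {"delta_pos": [0,0,-1],"twist": [0,0,0]},
    {"delta_pos": [0,0,-2],"twist": [0,0,0]},
    {"delta_pos": [0,0,-3],"twist": [0,0,0]},
    {"delta_pos": [0,0,-3],"twist": [0,0,0]},
    {"delta_pos": [0,0,-3],"twist": [0,0,0]},
    {"delta_pos": [0,0,0],"twist": [0,0,0]},
  ],
  claw=0.4,
)

```text
time_s: 13.08
position: [0.4703, -0.2225, 0.2123]
tool_rot: [1.957, 2.444, 0.004]
force: [1.0, -0.3, 0.2]
width: 0.0352
gripper_force: 0.0
```

Run:
```python
from h import *
cv2.imwrite("pics/w4.png",cams.grab_frame("wrist")[:,:,::-1]);print(telemetry.state()["position"])
```

```text
[ 0.46923365 -0.22194607  0.20959574]
```

View pics/w4.png

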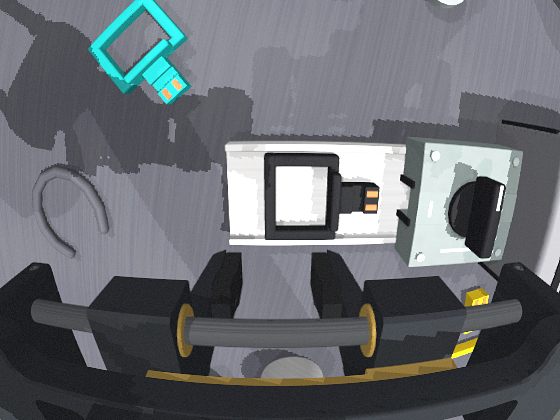

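The plug lies flat on the runway, with its nose at (380,198) and a clear gap to the socket face at about (402,200). The switch bar is across the module (off), and the gripper is free above. Handing in.

```bash
python3 -c "
from rig import ticket;print(ticket.job_done())"
```

```text
the job is handed in; nothing more can be done
None
```

I turned the looped module's switch to off, then drew its plug straight out. The plug is lying flat on its runway with roughly 28 mm between nose and socket, and the gripper has let go. I handed the job in at about 13 s; no verdict came back.

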